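# Pack the bit case and click the tray's end stop one hole in

## Task

Take the orange bit case out of its wooden cradle and stand it upright in the blue tray, beside the green case and in line with it, between the green case and the black end stop; set it down, do not drop it. Then press the brass spring pin flush with the aluminium tube, slide the tube past it towards the cases until the pin springs up in the next hole, so that the stop is locked with both cases standing in a snug row. Leave the other things on the desk where they are.

Things in the scene. Friction and masses are not known exactly. Their poses are not given: they have to be found in the camera images.
- tray: fixed tray, grey base 78 (x) x 290 (y) x 6 mm. Origin: centre of its underside on the desk; y runs along it towards the bay's closed end, x across, z up. Walls: blue, 5 mm thick, tops 78 mm above the desk (2 mm above a case standing there); side walls from y = -2 to +147 mm, end wall's inner face at y = +140 mm. The half with y below 0 carries the stop's tube
- bay (a point): centre of the bay's floor at the start (tray x = 0, y = +74.5 mm, 6 mm above the desk); axes as the tray. The bay is an open-topped channel 61 mm wide (x). Cases stand in it in a row along y, their 56 mm width along x and 34 mm thickness along y, so one can be lowered in only when gripped by its wide faces (34 mm, along y)
- orange_case_centre (a point): centre of the loose orange bit case (black seam and panels), a box 56 mm (its x) x 34 mm (its y) x 70 mm high (z), 0.15 kg or so; it stands at the start in the cradle. Site at its middle, 35 mm above its underside
- green_case_centre (a point): centre of the green bit case, same size, loose, standing already in the bay within about 12 mm of the end wall; its x lies along the tray's x. Site at its middle, 35 mm above its underside
- cradle: fixed wooden cradle with the orange case. Origin: middle of its underside. Base 66 x 52, 6 mm thick; two plywood cheeks 60 mm long (x) at y = +-22 mm, 38 mm clear between, rise to 77 mm above the desk and cover the case's wide faces: take it there by its narrow ends (along x, 56 mm) and lift it 75 mm. Before the tray it must be put down on the free desk in front of the tray and regrasped
- stop (a joint): slide of the end stop along the tray's +y, m: 0 = pin in the first hole (start, bay 131 mm long), 0.060 = pin in the second hole (bay 71 mm long; both cases take 68 mm). Play about 1 mm either way in a hole; travel ends at 0.064. It slides with about 1 N; the pin, when up, blocks it
- stop_face (a point): centre of the stop's black upright plate, on the face towards the cases, 36 mm above the desk; the plate is 56 mm wide (x), 8 mm thick (behind the face, towards -y) and its top is 66 mm above the desk. It moves with the stop
- pin (a joint): travel of the brass spring pin straight down, m: 0 = up (top 6 mm above the tube), 0.006 = flush with the tube's top, limit 0.0105. Spring 1.4 N at 0, 3 N at 0.0085. Its top 3.2 mm is a cone: pressed flush, it lets the tube ride over it along +y; once the tube has moved 12 mm it stays down under the tube by itself until the next hole comes over it
- pin_top (a point): middle of the top of the brass pin, 14 mm in diameter, 38 mm above the desk when up, at tray x = 0, y = -39 mm always, in a 16 x 16 mm hole of the tube. Closed fingertips that press it flush with 8 to 15 N also bear on the tube and drag it along by friction, or push its black thumb rib (across the tube, 4 mm high, 19 mm from the hole's centre on the +y side)
- knob (a point): centre of the red grip block, 16 x 16 x 36 mm, on the tail of the tube (32 to 68 mm above the desk); moves with the stop. The aluminium tube is 34 mm wide, its top 32 mm above the desk, from tray y = -140 to +1 mm at the start; its second hole is 60 mm from the first, towards -y
- side_cutter: red-handled side cutter, 47 x 126 x 12 mm, lying on the desk to the right; leave alone
- model_part_1: small red model part, 18 x 42 x 11 mm, on the desk; leave alone
- brush_1: red paint brush, 7 x 152 x 7 mm, lying on the desk; leave alone
- dropper_bottle: white dropper bottle with red cap, 29 mm in diameter, 88 mm high, standing at the back left; leave alone
- rack_jar_loose: paint jar with blue paint and white lid, 36 mm in diameter, 44 mm high, at the back left; leave alone
- orange_case: the orange case as a whole; origin: centre of its underside, axes as its centre point
- green_case: the green case as a whole; origin: centre of its underside

How it is judged:
By the outcome, as a careful person would: the job done as asked, in the order asked, and still so for the second after the job is handed in, with the robot touching nothing.
It also fails if it takes over 67 s, if anything falls off the work surface, if the arm or the gripper's body presses on something with over 40 N, if the wrist force passes 120 N, or if a joint passes its speed limit or range.

## Robot

A 6-joint arm with a two-finger parallel gripper is mounted at the origin on a cart in front of the work surface, level with it; the furniture and walls round the work are solid. World frame = base frame: x ahead of the robot, y to its left, z up, the work surface at z = 0. Lengths are in m, angles in rad, forces in N, time in s.
With the tool pointing down it reaches from about 0.35 to 0.975 m from the base axis. Payload 4.9 kg.
Tool frame: the origin (TCP) lies on the front face of the gripper's body, between the roots of the fingers; the fingertips stand ctrl.tip_extent ahead of it and the grasp point (between the pads) lies 54 mm ahead of it (ctrl.tip_extent is the distance from the TCP to the fingertips, in m); z points along the fingers, y is the line along which they close (so a half turn about z gives the same grasp; the last joint's range is limited). The gripper opens to 85 mm and grips with 20 to 120 N. Pads are 22 mm wide; open, the fingers measure 114 mm over their backs; the gripper's body (76 mm by 85 mm) begins 54 mm behind the grasp point. The pads swing forward as they close: fully open they stand 13 mm farther back than shut.
Start: joints at [-1.3, 0.053, 1.613, -0, 1.476, -0.119], TCP at [0.237, -0.578, 0.304] pointing down, gripper open.
Joint ranges: [-3.01, 3.01], [-1.01, 2.22], [0.06, 2.58], [-1.02, 4.17], [0.09, 2.62], [-3.14, 3.14]. Speed limits (rad/s): [2.57, 2.57, 3.14, 3.14, 3.14, 3.14].

## Interface

Orientations are given as a rotation vector (axis times angle).
In Python, from station import ctrl gives the robot as it stands.
- The arm moves only by the tool apply_moves, never from a script. Its argument "rows" is one flat list of numbers, 6 for each row, row after row: the shift along the tool's x, y, z normalised to -1 to 1, where 1 is 0.6 m, then the turn, a rotation vector about the tool's x, y, z normalised to -1 to 1, where 1 is 90 degrees. A call has 1 to 20 rows; each row is the pose to reach, as a shift and turn from the pose commanded when the call began, along the tool's axes at that moment; what a row does not reach only later rows make up. A row lasts 1/10 s, in which the tool goes at most 50 mm and 8.59 degrees, less where a joint would pass 70% of its speed; a pose out of reach is approached as far as the arm can. A call with a number of a shift or a turn outside -1 to 1 is refused whole. A call with a gripper value outside its range is refused whole. "grip" is the opening, from 0 (shut) to 1 (fully open), set as the call begins (left out, the last holds). The fingers move at their own pace and stop on an object; "grip_force" is the grip in N (left out, the last holds). Time passes only in rows, so rows that repeat a pose let the fingers close. It gives the time, the measured TCP pose, the force, the opening and the grip force at its end, in the units of the state.
- ctrl.get_obs(): the state, without advancing time (a new reading comes with each control period).
- ctrl.get_image(name): name is "scene" or "side" or "wrist"; returns (picture, depth): 384x512x3 uint8, blue, green, red; 384x512 float32, m along the optical axis (not along the pixel's ray), 0 where there is no reading.
- ctrl.camera_model(name): a dict with "mtx" (3x3 intrinsics, pixels), "R" (3x3) and "t" (3): a world point X has camera coordinates R X + t; the wrist camera has in their place "tool_from_camera" (4x4, takes a point from camera to tool coordinates, whose origin is the TCP and whose axes are the flange's). Camera axes: x right, y down, z forward; pixel columns grow to the right and rows downward; lengths in m; the calibration is good to about 2 mm. A picture is of the moment at which its call begins: read the wrist's pose just before it. camera_model takes no time and is no camera call.
- ctrl.finish_job(): hands the job in; it is judged then, once.
The state is a dict: "t": time; "q": joint angles; "dq": joint speeds; "effort": joint torques, N m; "tool_pos": TCP position; "tool_rot": TCP orientation; "contact_force": force on the tool from outside, world axes, zero at the start; "wrist_torque": the same for the moment, N m; "opening": finger opening in m; "grip_force": force on a finger pad.
Only numpy, scipy, OpenCV 4.12 (cv2) and the standard library are available. Lean on these libraries where they do the work, as an engineer would, in place of code of your own. Each camera call takes 0.05 s, during which the arm holds its last target. There are 200 camera calls.

## Working session

There is one attempt and no reset: what is moved stays moved. The work goes in short steps, Python scripts to look and compute and a tool call to move; the robot and the scene stay as the last step left them, time stands still between calls to the robot, and variables do not carry over. Pictures are saved under pics/ and viewed, at most 10 in all, crops included, and the job is handed in when it is done.

Besides the shell and the picture viewer there is one more tool, called as a command line: name --argument value ..., lists and objects as JSON in quotes. apply_moves: Moves the arm, as the interface text tells. Its arguments: {"type":"object","properties":{"rows":{"type":"array","items":{"type":"number"}},"grip":{"type":"number"},"grip_force":{"type":"number"}},"required":["rows"]}

```bash
ls; mkdir -p pics; python3 - <<'E'
from station import ctrl
import cv2,numpy as np
o=ctrl.get_obs();print({k:np.round(v,3) for k,v in o.items()},ctrl.tip_extent)
for n in("scene","side"):
    im,d=ctrl.get_image(n);cv2.imwrite(f"pics/{n}0.png",im);np.save(f"{n}0.npy",d)
    m=ctrl.camera_model(n);print(n,{k:np.round(v,3).tolist() for k,v in m.items()})
print(ctrl.camera_model("wrist"))
E
```

```text
pics
{'t': np.float64(0.0), 'q': array([-1.3  ,  0.053,  1.614,  0.   ,  1.476, -0.119]), 'dq': array([-0.001,  0.001, -0.001, -0.001, -0.001, -0.   ]), 'effort': array([-0.0000e+00, -3.9369e+01, -3.7017e+01, -0.0000e+00,  7.0000e-03,
        0.0000e+00]), 'tool_pos': array([ 0.237, -0.578,  0.303]), 'tool_rot': array([-3.08 , -0.608,  0.   ]), 'contact_force': array([ 0.44 ,  0.486, -0.446]), 'wrist_torque': array([-0.018,  0.046, -0.049]), 'grip_force': np.float64(0.0), 'opening': np.float64(0.085)} 0.0726
scene {'mtx': [[478.54, 0.0, 260.071], [0.0, 478.54, 191.907], [0.0, 0.0, 1.0]], 'R': [[-0.49, -0.872, -0.001], [-0.528, 0.298, -0.795], [0.693, -0.389, -0.607]], 't': [0.287, 0.297, 1.034]}
side {'mtx': [[448.268, 0.0, 251.646], [0.0, 448.268, 193.0], [0.0, 0.0, 1.0]], 'R': [[-0.992, -0.125, -0.014], [-0.097, 0.829, -0.551], [0.08, -0.546, -0.834]], 't': [0.477, 0.053, 1.225]}
{'mtx': array([[332.12968191,   0.        , 247.35823094],
       [  0.        , 332.12968191, 194.9792473 ],
       [  0.        ,   0.        ,   1.        ]]), 'tool_from_camera': array([[ 1.37761401e-03, -9.49871279e-01, -3.12638217e-01,
         8.00425145e-02],
       [ 9.99998951e-01,  1.44848653e-03,  5.55534900e-06,
        -9.33787667e-04],
       [ 4.47575380e-04, -3.12637897e-01,  9.49872278e-01,
        -6.98467285e-02],
       [ 0.00000000e+00,  0.00000000e+00,  0.00000000e+00,
         1.00000000e+00]])}
```

View pics/scene0.png

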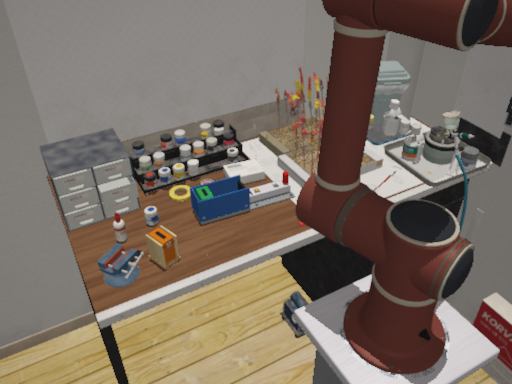

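View pics/side0.png

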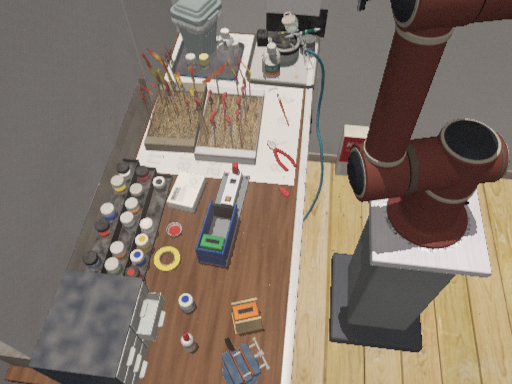

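Scene view: the blue tray is at about (222,200) and the orange case in its cradle at (162,247). Side view: the tray runs from (215,262) to (235,175), green case at (213,241), orange case at (246,312), red knob at (235,168). There is free desk on the robot side of the tray.

```bash
cat > h.py <<'E'
from station import ctrl
import cv2,numpy as np
from scipy.spatial.transform import Rotation as Ro
def cloud(n,im=None,d=None,pose=None):
    m=ctrl.camera_model(n)
    if d is None:
        o=ctrl.get_obs();pose=(o['tool_pos'],o['tool_rot']);im,d=ctrl.get_image(n)
    v,u=np.indices(d.shape);K=m['mtx']
    P=np.dstack([(u-K[0,2])/K[0,0]*d,(v-K[1,2])/K[1,1]*d,d])
    if n=='wrist':
        T=m['tool_from_camera'];P=P@T[:3,:3].T+T[:3,3]
        W=P@Ro.from_rotvec(pose[1]).as_matrix().T+pose[0]
    else: W=(P-m['t'])@m['R']
    W[d==0]=np.nan
    return im,W
def masks(im):
    h=cv2.cvtColor(im,cv2.COLOR_BGR2HSV);H,S,V=[h[...,i].astype(int) for i in range(3)]
    return dict(blue=(H>105)&(H<130)&(S>130)&(V>40),green=(H>50)&(H<85)&(S>120),orange=(H>8)&(H<22)&(S>190)&(V>140),red=((H<6)|(H>174))&(S>180)&(V>90))
def rect(P):
    (c,s,a)=cv2.minAreaRect(P[:,:2].astype(np.float32)*1000);return np.round(c,1),np.round(s,1),round(a,1)
def biggest(m):
    n,l,s,_=cv2.connectedComponentsWithStats(m.astype(np.uint8));
    return l==1+np.argmax(s[1:,4])
def rel(target_pos,target_rot=None):
    "normalised shift+turn from current pose"
    o=ctrl.get_obs();R=Ro.from_rotvec(o['tool_rot'])
    s=R.inv().apply(np.array(target_pos)-o['tool_pos'])/.6
    t=np.zeros(3) if target_rot is None else (R.inv()*target_rot).as_rotvec()/(np.pi/2)
    return np.round(s,4),np.round(t,4)
def down(a):
    "tool z down, closing line (tool y) at angle a (rad) in world xy"
    y=np.array([np.cos(a),np.sin(a),0]);z=np.array([0,0,-1.]);return Ro.from_matrix(np.c_[np.cross(y,z),y,z])
E
python3 - <<'E'
from h import *
for n in("side","scene"):
    im=cv2.imread(f"pics/{n}0.png");d=np.load(f"{n}0.npy");im,W=cloud(n,im,d)
    for c,m in masks(im).items():
        if c=='red':continue
        b=biggest(m);P=W[b];P=P[~np.isnan(P[:,0])]
        top=P[P[:,2]>np.percentile(P[:,2],95)-.006]
        print(n,c,len(P),np.round(np.percentile(P,[2,50,98],axis=0),3).tolist(),'top',rect(top))
    print('desk z',W[290,150 if n=='scene' else 195])
E
```

```text
side blue 21 [[0.591, 0.328, 0.04], [0.596, 0.335, 0.044], [0.601, 0.34, 0.046]] top (array([596.2, 334.3]), array([10.2, 10.6]), 32.2)
side green 20 [[0.352, -0.716, 0.031], [0.36, -0.57, 0.131], [0.366, -0.564, 0.137]] top (array([ 358.5, -569.6]), array([ 8.8, 16.8]), 72.8)Traceback (most recent call last):
  File "<stdin>", line 6, in <module>
  File "h.py", line 23, in biggest
    return l==1+np.argmax(s[1:,4])
                ~~~~~~~~~^^^^^^^^^
    return _wrapfunc(a, 'argmax', axis=axis, out=out, **kwds)
    return bound(*args, **kwds)
ValueError: attempt to get argmax of an empty sequence
```

```bash
python3 - <<'E'
from h import *
for n,px in(("side",[(215,260),(230,215),(213,239),(207,241),(246,310),(235,310),(235,167)]),("scene",[(220,208),(204,192),(163,247),(285,177)])):
    im=cv2.imread(f"pics/{n}0.png");d=np.load(f"{n}0.npy");im,W=cloud(n,im,d);h=cv2.cvtColor(im,cv2.COLOR_BGR2HSV)
    for u,v in px: print(n,u,v,h[v,u],np.round(W[v,u],3))
E
```

```text
side 215 260 [114  85  84] [0.544 0.225 0.036]
side 230 215 [ 5 47 60] [0.527 0.09  0.033]
side 213 239 [ 63  99 137] [0.553 0.185 0.072]
side 207 241 [47 45 90] [0.566 0.195 0.076]
side 246 310 [ 5 37 83] [0.448 0.355 0.076]
side 235 310 [ 14 155 222] [0.472 0.358 0.075]
side 235 167 [  1 145 155] [ 0.532 -0.045  0.065]
scene 220 208 [107 172  92] [0.518 0.164 0.036]
scene 204 192 [120  13  39] [0.551 0.193 0.08 ]
scene 163 247 [ 13 169  98] [0.415 0.362 0.069]
scene 285 177 [  1 214 125] [ 0.524 -0.047  0.062]
```

```bash
python3 - <<'E'
from h import *
im=cv2.imread("pics/side0.png");d=np.load("side0.npy");im,W=cloud("side",im,d)
W=W[:, :330].reshape(-1,3)
for y in np.arange(-.7,.5,.1):
    s=W[(W[:,0]>.15)&(W[:,0]<.65)&(abs(W[:,1]-y)<.05)];print(round(y,1),len(s),np.percentile(s[:,2],99.5) if len(s) else None)
print(rel((.237,-.578,.45)),rel((.52,.17,.45),down(np.radians(-95))))
E
```

```text
-0.7 5427 0.1478360981737717
-0.6 2619 0.1667117260222536
-0.5 2949 0.12713479940497405
-0.4 2448 0.15718215839156044
-0.3 3072 0.20214027168177554
-0.2 3300 0.18231567392829934
-0.1 4222 0.21453509352411218
-0.0 4105 0.054312825404009606
0.1 4629 0.07816498156059605
0.2 5515 0.0788762918801436
0.3 5541 0.07693722368857213
0.4 6326 0.11257375051523082
(array([-8.000e-04, -2.000e-04, -2.454e-01]), array([0., 0., 0.])) (array([ 0.9093, -0.9741, -0.2433]), array([-1.200e-03,  1.000e-04,  3.037e-01]))
```

apply_moves --rows '[0,0,-0.08,0,0,0,0,0,-0.16,0,0,0,0,0,-0.24,0,0,0.08,0.909,-0.974,-0.243,0,0,0.303,0.909,-0.974,-0.243,0,0,0.303,0.909,-0.974,-0.243,0,0,0.303,0.909,-0.974,-0.243,0,0,0.303,0.909,-0.974,-0.243,0,0,0.303,0.909,-0.974,-0.243,0,0,0.303,0.909,-0.974,-0.243,0,0,0.303,0.909,-0.974,-0.243,0,0,0.303,0.909,-0.974,-0.243,0,0,0.303,0.909,-0.974,-0.243,0,0,0.303,0.909,-0.974,-0.243,0,0,0.303,0.909,-0.974,-0.243,0,0,0.303,0.909,-0.974,-0.243,0,0,0.303,0.909,-0.974,-0.243,0,0,0.303,0.909,-0.974,-0.243,0,0,0.303,0.909,-0.974,-0.243,0,0,0.303,0.909,-0.974,-0.243,0,0,0.303]'

```text
t: 2.1
tool_pos: [0.5204, 0.1742, 0.4476]
tool_rot: [-3.138, 0.125, 0.005]
contact_force: [0.6, -0.2, -0.3]
opening: 0.0854
grip_force: 0.0
```

```bash
python3 - <<'E'
from h import *
o=ctrl.get_obs();print(o['t'],o['tool_pos'],o['tool_rot'])
im,W=cloud("wrist");cv2.imwrite("pics/w1.png",im);np.save("w1.npy",W)
E
```

```text
2.1 [0.52040299 0.17420175 0.44763604] [-3.13830506  0.12512262  0.00521021]
```

View pics/w1.png

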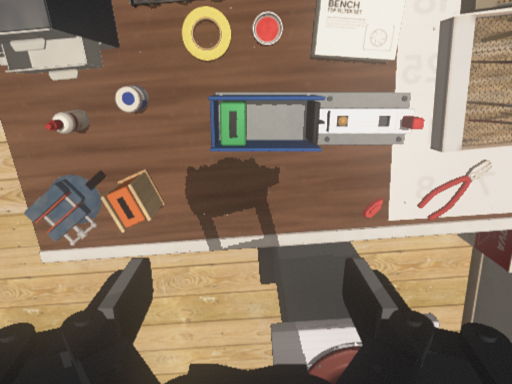

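Wrist view: tray spans (212–410, 93–150), green case (233,122), stop plate about (318,121), pin (343,121), second hole (384,121), knob (412,123). The orange case is at (130,205), turned about 25°, with its cradle's outer cheek face visible on its right.

```bash
python3 - <<'E'
from h import *
im=cv2.imread("pics/w1.png");W=np.load("w1.npy");h=cv2.cvtColor(im,cv2.COLOR_BGR2HSV)
v,u=np.indices(im.shape[:2]);Z=W[...,2]
def reg(a,b,c,d,lo,hi,m=True): return (u>a)&(u<b)&(v>c)&(v<d)&(Z>lo)&(Z<hi)&m
H,S,V=[h[...,i].astype(int) for i in range(3)]
g=reg(205,260,90,155,.068,.085,(H>45)&(H<90)&(S>90));print('green',rect(W[g]),np.median(Z[g]),g.sum())
w=reg(205,330,88,156,.06,.09,(H>100)&(H<130)&(S>110));print('walls',rect(W[w]),np.median(Z[w]),w.sum())
al=reg(200,330,88,156,.066,.09);print('all top',rect(W[al]))
c=reg(95,170,165,235,.065,.09);print('cradle+case',rect(W[c]),np.median(Z[c]),c.sum())
oc=c&(H>5)&(H<18)&(S>165);print('orange',rect(W[oc]),oc.sum(),np.median(Z[oc]))
print([h[y,x].tolist() for x,y in((115,210),(150,190),(110,180),(135,225))])
k=reg(395,430,112,135,.05,.085);print('knob',rect(W[k]),np.median(Z[k]),k.sum())
p=reg(325,400,100,140,.025,.045,(V>120)&(S<60));print('tube',rect(W[p]),p.sum(),np.median(Z[p]))
b=reg(335,350,113,130,.02,.06,(S>100));print('pin',rect(W[b]),np.median(W[b],axis=0),b.sum(), np.median(u[b]),np.median(v[b]))
base=reg(330,412,88,156,-.002,.012,(S<40));print('base',rect(W[base]))
print('desk',np.nanmedian(Z[160:180,180:300]))
E
```

```text
green (array([553.1, 192.1]), array([32.5, 54.4]), 85.4) 0.07549998260770008 863
walls (array([549.6, 149.4]), array([146.6,  69.7]), 85.5) 0.07735086417627218 883
all top (array([549.6, 148.4]), array([149.2,  69.7]), 85.5)
cradle+case (array([442.2, 369.4]), array([59.6, 84. ]), 19.7) 0.07544587080276607 1452
orange (array([448.9, 356. ]), array([55.3, 36.5]), 19.2) 653 0.07549127037179332
[[10, 161, 185], [17, 91, 107], [11, 116, 112], [11, 115, 129]]
knob (array([534. , -53.1]), array([16.4, 16. ]), 87.7) 0.06645261388663637 205
tube (array([538.6,   7.7]), array([108.6,  34.1]), 85.5) 1590 0.031585620135054476
pin (array([540.3,  38.4]), array([11.5, 11.6]), 0.8) [0.54065299 0.03891664 0.03586969] 71 342.0 121.0
base (array([527.3, -16.1]), array([130.8, 100.6]), 88.0)
desk -0.00037755053057175747
```

```bash
python3 - <<'E'
from h import *
d=np.load("side0.npy");im,S=cloud("side",cv2.imread("pics/side0.png"),d)
C=np.vstack([np.load("w1.npy").reshape(-1,3),S.reshape(-1,3)]);C=C[~np.isnan(C[:,0])]
a=np.radians(19.2);R=np.array([[np.cos(a),np.sin(a)],[-np.sin(a),np.cos(a)]])
L=np.c_[(C[:,:2]-[.449,.356])@R.T,C[:,2]]
for y0 in np.arange(-.06,.08,.01):
    s=L[(abs(L[:,0])<.05)&(abs(L[:,1]-y0)<.005)&(L[:,2]<.3)];print(round(y0,2),np.round(s[:,2].max(),3),np.round(np.percentile(s[:,2],98),3))
W=np.load("w1.npy");print('edge',[(v,np.round(W[v,230],3).tolist()) for v in(225,235,240,245,250)])
o=ctrl.get_obs();print(o['q'])
print(rel((.449,.356,.2),down(a-np.pi)),rel((.449,.356,.106),down(a-np.pi)))
E
```

```text
-0.06 0.005 0.002
-0.05 0.005 0.002
-0.04 0.004 0.002
-0.03 0.078 0.076
-0.02 0.08 0.078
-0.01 0.078 0.078
0.0 0.081 0.077
0.01 0.079 0.078
0.02 0.08 0.078
0.03 0.079 0.073
0.04 0.016 0.016
0.05 0.017 0.015
0.06 0.07 0.068
0.07 0.068 0.065
0.08 0.069 0.066
edge [(225, [0.377, 0.216, -0.0]), (235, [0.359, 0.218, -0.0]), (240, [0.351, 0.218, 0.003]), (245, [0.341, 0.219, 0.002]), (250, [-0.058, 0.295, -0.744])]
[ 1.83708751e-01 -1.74439853e-01  1.59438198e+00  2.67003917e-06
  1.72474810e+00  1.83627817e+00]
(array([-0.1418, -0.2962,  0.4136]), array([0.0016, 0.0014, 0.7346])) (array([-0.1413, -0.2963,  0.5703]), array([0.0016, 0.0014, 0.7346]))
```

apply_moves --rows '[-0.142,-0.296,0.3,0,0,-1,-0.142,-0.296,0.3,0,0,-1,-0.142,-0.296,0.3,0,0,-1,-0.142,-0.296,0.3,0,0,-1,-0.142,-0.296,0.3,0,0,-1,-0.142,-0.296,0.3,0,0,-1,-0.142,-0.296,0.3,0,0,-1,-0.142,-0.296,0.3,0,0,-1,-0.142,-0.296,0.3,0,0,-1,-0.142,-0.296,0.3,0,0,-1,-0.142,-0.296,0.3,0,0,-1,-0.142,-0.296,0.3,0,0,-1]'

```text
t: 3.35
tool_pos: [0.4506, 0.3528, 0.2697]
tool_rot: [2.317, 2.121, -0.0]
contact_force: [-0.1, -0.3, -0.1]
opening: 0.0853
grip_force: 0.0
```

```bash
python3 - <<'E'
from h import *
o=ctrl.get_obs();print(o['t'],o['tool_pos'],o['q'])
im,W=cloud("wrist");cv2.imwrite("pics/w2.png",im)
h=cv2.cvtColor(im,cv2.COLOR_BGR2HSV);H,S=h[...,0].astype(int),h[...,1].astype(int)
m=(np.hypot(W[...,0]-.449,W[...,1]-.356)<.06)&(W[...,2]>.066)&(W[...,2]<.09)
oc=m&(H>5)&(H<18)&(S>165);oc=biggest(oc);print('orange',rect(W[oc]),oc.sum());print('all',rect(W[m]))
a=np.radians(19.2)
print(rel((.449,.356,.2),down(a)),rel((.449,.356,.104),down(a)))
E
```

```text
3.35 [0.45055633 0.35276457 0.26971631] [ 5.34336988e-01 -4.88802796e-02  1.77223680e+00 -3.11009486e-04
  1.41840125e+00  6.22346889e-01]
orange (array([449.2, 354.8]), array([54.2, 35.8]), 19.0) 1604
all (array([441.7, 371.4]), array([59.7, 84.7]), 19.7)
(array([ 0.0049, -0.003 ,  0.1162]), array([-0.0e+00,  2.0e-04, -2.7e-01])) (array([ 0.0049, -0.003 ,  0.2762]), array([-0.0e+00,  2.0e-04, -2.7e-01]))
```

apply_moves --rows '[0.005,-0.003,0.04,0,0,-0.09,0.005,-0.003,0.08,0,0,-0.18,0.005,-0.003,0.116,0,0,-0.27,0.004,-0.003,0.16,0,0,-0.267,0.004,-0.003,0.21,0,0,-0.267,0.004,-0.003,0.25,0,0,-0.267,0.004,-0.003,0.276,0,0,-0.267,0.004,-0.003,0.276,0,0,-0.267]' --grip 1

```text
t: 4.2
tool_pos: [0.4474, 0.3553, 0.1015]
tool_rot: [-1.823, -2.556, 0.007]
contact_force: [0.2, -0.9, 0.4]
opening: 0.0857
grip_force: 0.0
```

apply_moves --rows '[0,0,0,0,0,0,0,0,0,0,0,0,0,0,0,0,0,0,0,0,0,0,0,0,0,0,0,0,0,0]' --grip 0 --grip_force 35

```text
t: 4.7
tool_pos: [0.4499, 0.3572, 0.1062]
tool_rot: [1.821, 2.558, 0.005]
contact_force: [-0.4, -0.8, 5.9]
opening: 0.0558
grip_force: 38.7
```

apply_moves --rows '[0,0,-0.03,0,0,0,0,0,-0.07,0,0,0,0,0,-0.12,0,0,0,0,0,-0.17,0,0,0,0,0,-0.17,0,0,0]'

```text
t: 5.2
tool_pos: [0.4507, 0.3579, 0.2113]
tool_rot: [1.82, 2.556, 0.013]
contact_force: [-0.1, -0.1, -0.2]
opening: 0.0558
grip_force: 38.2
```

```bash
python3 - <<'E'
from h import *
o=ctrl.get_obs();print(o['t'],o['tool_pos'],o['opening'],o['contact_force'],o['grip_force'])
a=np.radians(-4.5)
# place: case underside z 0.000 -> TCP .104-.006 minus ; 
for z in(.2,.106,.100):print(rel((.435,.21,z),down(a)))
E
```

```text
5.2 [0.45073159 0.35785968 0.21130384] 0.05582849198787744 [-0.11093846 -0.05901092 -0.21776391] 38.19458842277527
(array([-0.2243, -0.1056,  0.0174]), array([ 0.0054, -0.0024,  0.2622]))
(array([-0.2246, -0.107 ,  0.1741]), array([ 0.0054, -0.0024,  0.2622]))
(array([-0.2246, -0.1071,  0.1841]), array([ 0.0054, -0.0024,  0.2622]))
```

apply_moves --rows '[-0.06,-0.03,0.0,0,0,0.07,-0.13,-0.06,0.005,0.002,0,0.15,-0.2,-0.09,0.01,0.004,0,0.23,-0.2245,-0.106,0.04,0.005,-0.002,0.262,-0.2245,-0.106,0.09,0.005,-0.002,0.262,-0.2245,-0.107,0.14,0.005,-0.002,0.262,-0.2245,-0.107,0.165,0.005,-0.002,0.262,-0.2245,-0.107,0.174,0.005,-0.002,0.262,-0.2245,-0.107,0.178,0.005,-0.002,0.262,-0.2245,-0.107,0.18,0.005,-0.002,0.262,-0.2245,-0.107,0.18,0.005,-0.002,0.262]'

```text
t: 6.3
tool_pos: [0.4315, 0.2082, 0.1002]
tool_rot: [-2.303, -2.131, 0.02]
contact_force: [-11.5, -3.6, 21.0]
opening: 0.0557
grip_force: 40.7
```

```bash
python3 - <<'E'
from h import *
o=ctrl.get_obs();print(o['t'],o['tool_pos'],o['contact_force'])
im,W=cloud("wrist");cv2.imwrite("pics/w3.png",im)
im,W=cloud("side")
c=(np.hypot(W[...,0]-.435,W[...,1]-.21)<.05);h=cv2.cvtColor(im,cv2.COLOR_BGR2HSV)
c&=(h[...,0]>7)&(h[...,0]<20)&(h[...,1]>150);print(c.sum(),np.nanpercentile(W[...,2][c],[2,50,98]) if c.sum() else 0)
E
```

```text
6.3 [0.43151574 0.20817129 0.10017231] [-11.52568863  -3.57809156  20.95379455]
247 [0.00681951 0.06474272 0.09363125]
```

View pics/w3.png

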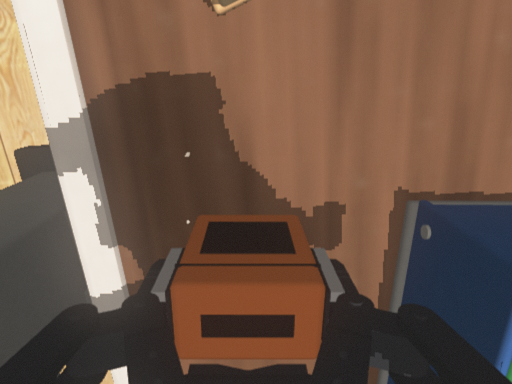

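The case is in the fingers at (250,290), standing on the desk in front of the tray's wall (460,290). Release it.

apply_moves --rows '[0,0,-0.002,0,0,0,0,0,-0.003,0,0,0]'

```text
t: 6.6
tool_pos: [0.4319, 0.2083, 0.1002]
tool_rot: [-2.305, -2.131, 0.014]
contact_force: [-2.5, -0.6, 2.6]
opening: 0.0558
grip_force: 38.8
```

apply_moves --rows '[0,0,0,0,0,0,0,0,0,0,0,0,0,0,0,0,0,0,0,0,0,0,0,0,0,0,-0.05,0,0,0,0,0,-0.13,0,0,0,0,0,-0.21,0,0,0,0,0,-0.29,0,0,0.08,0,0,-0.3,0,0,0.17,0,0,-0.3,0,0,0.26]' --grip 1

```text
t: 7.6
tool_pos: [0.4347, 0.2094, 0.2834]
tool_rot: [2.695, 1.612, -0.003]
contact_force: [1.0, -0.1, -1.0]
opening: 0.0858
grip_force: 0.0
```

```bash
python3 - <<'E'
from h import *
o=ctrl.get_obs();print(o['t'],o['tool_pos'],o['q'])
print(rel((.45,.19,.30),down(np.radians(-94.5))))
E
```

```text
7.6 [0.43467428 0.20936816 0.28342341] [ 2.95242793e-01 -2.85120630e-01  1.95717656e+00 -1.79228078e-03
  1.47137394e+00  7.87932208e-01]
(array([-0.0164,  0.0378, -0.0276]), array([0.0009, 0.0015, 0.7365]))
```

apply_moves --rows '[-0.016,0.038,-0.028,0,0,0.09,-0.016,0.038,-0.028,0,0,0.18,-0.016,0.038,-0.028,0,0,0.27,-0.016,0.038,-0.028,0,0,0.36,-0.016,0.038,-0.028,0,0,0.45,-0.016,0.038,-0.028,0,0,0.54,-0.016,0.038,-0.028,0,0,0.63,-0.016,0.038,-0.028,0,0,0.7,-0.016,0.038,-0.028,0.001,0.001,0.736,-0.016,0.038,-0.028,0.001,0.001,0.736,-0.016,0.038,-0.028,0.001,0.001,0.736]'

```text
t: 8.7
tool_pos: [0.4492, 0.1899, 0.2965]
tool_rot: [3.137, -0.111, -0.011]
contact_force: [-0.4, 1.1, -0.0]
opening: 0.0849
grip_force: 0.0
```

```bash
cat > m.py <<'E'
from h import *
o=ctrl.get_obs();print(o['t'],o['tool_pos'],o['q'])
im,W=cloud("wrist");cv2.imwrite("pics/w4.png",im);np.save("w4.npy",W)
h=cv2.cvtColor(im,cv2.COLOR_BGR2HSV);H,S=h[...,0].astype(int),h[...,1].astype(int);Z=W[...,2]
m=(np.hypot(W[...,0]-.432,W[...,1]-.21)<.06)&(Z>.058)&(Z<.08)
print('orange',rect(W[m]),m.sum(),np.nanmedian(Z[m]),rect(W[m&(H>5)&(H<18)&(S>150)]))
t=(np.abs(W[...,0]-.549)<.06)&(np.abs(W[...,1]-.149)<.09)&(Z>.066)&(Z<.09);t=biggest(t);print('tray',rect(W[t]))
g=t&(H>45)&(H<90)&(S>90);print('green',rect(W[g]),np.nanmedian(Z[g]))
# wall inner lines in tray frame
a=np.radians(85.5);e=np.array([np.cos(a),np.sin(a)]);f=np.array([np.sin(a),-np.cos(a)]);c=np.array([.5439,.0768])
L=(W[...,:2]-c);ly=L@e;lx=L@f
for y in(.02,.04,.06,.08):
    s=(abs(ly-y)<.008)&(Z>.07)&(Z<.09)&(abs(lx)<.05);x=lx[s]
    print(y,np.round([x[x<0].min(),x[x<0].max(),x[x>0].min(),x[x>0].max()],4))
st=(abs(lx)<.02)&(abs(ly)<.03)&(Z>.055)&(Z<.075);print('stop ly',np.nanpercentile(ly[st],[2,98]))
E
python3 m.py
```

```text
8.7 [0.4492044  0.18987949 0.29647174] [ 2.47333090e-01 -2.76991471e-01  1.92886518e+00 -3.51759289e-04
  1.49706829e+00  1.88900129e+00]
orange (array([431.2, 206. ]), array([34.1, 55.9]), 84.5) 2073 0.0696137687098086 (array([431.2, 206. ]), array([33.8, 55.9]), 84.6)
tray (array([549.6, 149.1]), array([149.4,  71.2]), 85.6)
green (array([0., 0.]), array([0., 0.]), 0.0) nan
0.02 [-0.0351 -0.0309  0.03    0.0348]
0.04 [-0.0353 -0.0306  0.03    0.0356]
0.06 [-0.0355 -0.0306  0.03    0.0352]
0.08 [-0.0356 -0.0307  0.03    0.0349]
stop ly [0.00143671 0.00913435]
  return np.nanmean(a, axis, out=out, keepdims=keepdims)
```

View pics/w4.png

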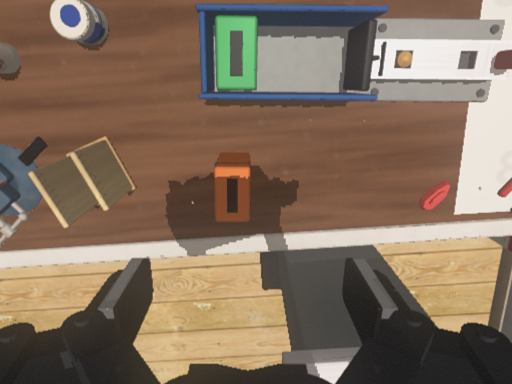

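The orange case stands at (233,190), parallel to the tray; the green case is at (237,52), stop plate (360,55), pin (404,59). Next, the regrasp by the wide faces.

```bash
python3 - <<'E'
from h import *
for z in(.18,.1):print(rel((.4312,.206,z),down(np.radians(-95.5))))
E
```

```text
(array([-0.0305, -0.0252,  0.1944]), array([0.0017, 0.0043, 0.0159]))
(array([-0.0296, -0.0255,  0.3277]), array([0.0017, 0.0043, 0.0159]))
```

apply_moves --rows '[-0.03,-0.025,0.05,0,0.002,0.016,-0.03,-0.025,0.12,0,0.002,0.016,-0.03,-0.025,0.18,0,0.002,0.016,-0.03,-0.025,0.23,0,0.002,0.016,-0.03,-0.025,0.28,0,0.002,0.016,-0.03,-0.025,0.32,0,0.002,0.016,-0.03,-0.025,0.324,0,0.002,0.016,-0.03,-0.025,0.324,0,0.002,0.016]'

```text
t: 9.55
tool_pos: [0.4309, 0.2057, 0.1022]
tool_rot: [3.135, -0.152, -0.007]
contact_force: [-0.6, 0.2, 1.3]
opening: 0.0857
grip_force: 0.0
```

```bash
python3 - <<'E'
from h import *
o=ctrl.get_obs();print(o['t'],o['tool_pos'],o['contact_force']);print(rel((.4312,.206,.1),down(np.radians(-95.5))))
E
```

```text
9.55 [0.43085482 0.20571639 0.1021585 ] [-0.63852148  0.24789869  1.26600708]
(array([ 0.0005, -0.0005,  0.0036]), array([ 0.002 ,  0.0029, -0.0005]))
```

apply_moves --rows '[0,0,0,0,0,0,0,0,0,0,0,0,0,0,0,0,0,0,0,0,0,0,0,0,0,0,0,0,0,0,0,0,0,0,0,0]' --grip 0 --grip_force 35

```text
t: 10.15
tool_pos: [0.4318, 0.206, 0.1035]
tool_rot: [3.136, -0.152, -0.003]
contact_force: [-0.5, -0.0, 6.4]
opening: 0.0338
grip_force: 37.1
```

```bash
python3 - <<'E'
from h import *
o=ctrl.get_obs();print(o['t'],o['tool_pos'],o['contact_force'])
# tool pose at grasp vs case centre (.4312,.206)
np.save("grasp.npy",np.r_[o['tool_pos'],o['tool_rot']])
R=Ro.from_rotvec(o['tool_rot']);print(R.inv().apply(np.array([.4312,.206,0])-o['tool_pos']))
E
```

```text
10.15 [0.43177326 0.20598787 0.10349477] [-0.45800032 -0.01480402  6.36501459]
[-0.00038485 -0.00016221  0.10349552]
```

apply_moves --rows '[0,0,-0.03,0,0,0,0,0,-0.08,0,0,0,0,0,-0.13,0,0,0,0,0,-0.18,0,0,0,0,0,-0.2,0,0,0,0,0,-0.2,0,0,0]'

```text
t: 10.75
tool_pos: [0.4323, 0.2063, 0.2239]
tool_rot: [3.137, -0.152, -0.0]
contact_force: [0.3, -0.1, -2.1]
opening: 0.0335
grip_force: 36.3
```

```bash
python3 - <<'E'
from h import *
o=ctrl.get_obs();print(o['t'],o['tool_pos'],o['contact_force'],o['grip_force'])
a=np.radians(85.5);e=np.array([np.cos(a),np.sin(a)]);f=np.array([np.sin(a),-np.cos(a)]);c=np.array([.5439,.0768])-.0003*f
print(c+.056*e)
print(rel((*(c+.056*e),.22),down(a-np.pi)))
E
```

```text
10.75 [0.43227276 0.20628668 0.22390088] [ 0.27535484 -0.12410297 -2.13428687] 36.29940211772919
[0.54799463 0.13265091]
(array([0.2039, 0.1034, 0.0066]), array([ 0.0009,  0.0001, -0.0118]))
```

apply_moves --rows '[0.06,0.03,0,0,0,0,0.13,0.06,0,0,0,-0.006,0.19,0.09,0,0,0,-0.012,0.2045,0.1035,0.003,0.001,0,-0.012,0.2045,0.1035,0.006,0.001,0,-0.012,0.2045,0.1035,0.006,0.001,0,-0.012]'

```text
t: 11.35
tool_pos: [0.5459, 0.1325, 0.2161]
tool_rot: [3.138, -0.123, -0.013]
contact_force: [0.2, 0.9, -2.2]
opening: 0.0335
grip_force: 36.3
```

```bash
python3 - <<'E'
from h import *
a=np.radians(85.5)
o=ctrl.get_obs();print(o['t'],o['tool_pos'],rel((.5484,.1326,.11),down(a-np.pi)))
im,W=cloud("wrist");cv2.imwrite("pics/w5.png",im)
e=np.array([np.cos(a),np.sin(a)]);f=np.array([np.sin(a),-np.cos(a)]);c=np.array([.5439,.0768])-.0003*f
L=W[...,:2]-c;ly=L@e;lx=L@f;Z=W[...,2];h=cv2.cvtColor(im,cv2.COLOR_BGR2HSV);H,S=h[...,0],h[...,1]
m=(abs(lx)<.05)&(abs(ly-.056)<.03)&(Z>.11)&(Z<.22)&(H>5)&(H<18)&(S>150)
print('case lx,ly,z',[np.round(np.percentile(q[m],[1,50,99]),4) for q in(lx,ly,Z)],m.sum())
for y in(.02,.04,.06,.08):
    s=(abs(ly-y)<.008)&(Z>.07)&(Z<.09)&(abs(lx)<.05);x=lx[s]
    if s.sum():print(y,np.round([x.min(),x.max()],4))
E
```

```text
11.35 [0.54591748 0.13254944 0.21607906] (array([ 0.0055, -0.0007,  0.1768]), array([0.0009, 0.0051, 0.    ]))
case lx,ly,z [array([-0.027 ,  0.0147,  0.025 ]), array([0.0402, 0.0565, 0.0726]), array([0.1222, 0.1819, 0.1836])] 12463
0.02 [-0.035   0.0359]
0.04 [0.0311 0.0359]
0.06 [0.0311 0.0358]
0.08 [0.031  0.0359]
```

View pics/w5.png

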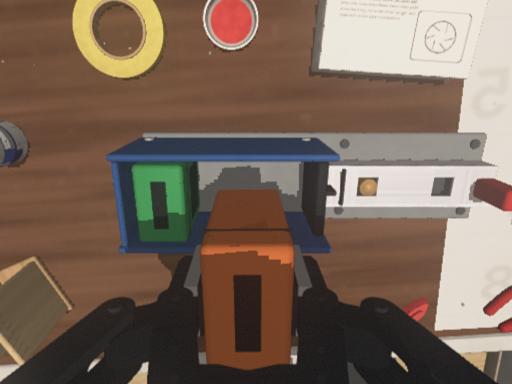

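The case hangs over the bay between the green case (165,200) and the stop plate (315,195), clear in y. I'll let it settle, and lower it partway.

apply_moves --rows '[0,0,0.02,0,0,0,0,0,0.045,0,0,0,0,0,0.045,0,0,0,0,0,0.045,0,0,0]'

```text
t: 11.8
tool_pos: [0.5466, 0.1326, 0.1903]
tool_rot: [3.138, -0.122, -0.009]
contact_force: [-0.4, -0.3, -1.1]
opening: 0.0336
grip_force: 36.3
```

```bash
python3 - <<'E'
from h import *
a=np.radians(85.5)
o=ctrl.get_obs();print(o['t'],o['tool_pos'],o['contact_force'],rel((.5484,.1326,.11),down(a-np.pi)))
E
```

```text
11.8 [0.54657457 0.13256674 0.1902518 ] [-0.38879121 -0.25206046 -1.05570451] (array([ 0.0038, -0.0005,  0.1337]), array([0.0009, 0.0036, 0.0005]))
```

apply_moves --rows '[0.003,0,0,0.001,0.003,0,0.003,0,0,0.001,0.003,0,0.003,0,0,0.001,0.003,0]'

```text
t: 12.1
tool_pos: [0.5496, 0.1322, 0.1921]
tool_rot: [-3.139, 0.123, -0.004]
contact_force: [-0.6, -0.4, -2.2]
opening: 0.0337
grip_force: 36.3
```

```bash
python3 - <<'E'
from h import *
a=np.radians(85.5)
o=ctrl.get_obs();print(o['t'],o['tool_pos'],o['contact_force'],rel((.5484,.1326,.11),down(a-np.pi)))
E
```

```text
12.1 [0.54964468 0.1321666  0.1921371 ] [-0.61631752 -0.44036214 -2.16964507] (array([-0.0025, -0.0005,  0.1369]), array([-0.0005, -0.0015,  0.0001]))
```

apply_moves --rows '[-0.0015,0,0,0,-0.001,0,-0.0015,0,0,0,-0.001,0,-0.0015,0,0.01,0,-0.001,0,-0.0015,0,0.02,0,-0.001,0,-0.0015,0,0.03,0,-0.001,0,-0.0015,0,0.03,0,-0.001,0]'

```text
t: 12.7
tool_pos: [0.5475, 0.1321, 0.1717]
tool_rot: [-3.139, 0.123, 0.005]
contact_force: [0.1, 1.0, -1.1]
opening: 0.0336
grip_force: 36.3
```

```bash
python3 - <<'E'
from h import *
a=np.radians(85.5)
o=ctrl.get_obs();print(o['t'],o['tool_pos'],o['contact_force'],rel((.5484,.1326,.11),down(a-np.pi)))
E
```

```text
12.7 [0.54749347 0.13212603 0.17171258] [ 0.06747317  0.96672446 -1.08230236] (array([ 0.0018, -0.0009,  0.1028]), array([0.    , 0.0021, 0.0001]))
```

Entered without contact (the underside is about 10 mm below the wall tops). Continuing down.

apply_moves --rows '[0.001,0,0.02,0,0.001,0,0.001,0,0.04,0,0.001,0,0.001,0,0.06,0,0.001,0,0.001,0,0.08,0,0.001,0,0.001,0,0.095,0,0.001,0,0.001,0,0.095,0,0.001,0]'

```text
t: 13.3
tool_pos: [0.5477, 0.1321, 0.1142]
tool_rot: [3.139, -0.123, -0.004]
contact_force: [-0.4, -0.2, -1.3]
opening: 0.0337
grip_force: 36.3
```

```bash
python3 - <<'E'
from h import *
a=np.radians(85.5)
o=ctrl.get_obs();print(o['t'],o['tool_pos'],o['contact_force'],rel((.5484,.1326,.1095),down(a-np.pi)))
E
```

```text
13.3 [0.54771952 0.1320696  0.11419107] [-0.36948454 -0.16229156 -1.32744294] (array([ 0.0011, -0.001 ,  0.0078]), array([0.0001, 0.0016, 0.0001]))
```

apply_moves --rows '[0,0,0.003,0,0,0,0,0,0.006,0,0,0,0,0,0.009,0,0,0,0,0,0.009,0,0,0,0,0,0.009,0,0,0]'

```text
t: 13.8
tool_pos: [0.5491, 0.1322, 0.1113]
tool_rot: [-3.139, 0.123, -0.003]
contact_force: [0.9, 0.1, -2.0]
opening: 0.0338
grip_force: 36.3
```

apply_moves --rows '[0,0,0.002,0,0,0,0,0,0.004,0,0,0,0,0,0.004,0,0,0,0,0,0.004,0,0,0]'

```text
t: 14.2
tool_pos: [0.5494, 0.1322, 0.1095]
tool_rot: [-3.139, 0.123, -0.003]
contact_force: [-1.8, -0.8, 4.7]
opening: 0.0339
grip_force: 36.9
```

apply_moves --rows '[0,0,0,0,0,0,0,0,0,0,0,0,0,0,0,0,0,0,0,0,0,0,0,0]' --grip 0.54

```text
t: 14.6
tool_pos: [0.5489, 0.1322, 0.1084]
tool_rot: [-3.139, 0.123, -0.002]
contact_force: [-0.3, 0.5, -0.4]
opening: 0.0464
grip_force: 0.0
```

apply_moves --rows '[0,0,-0.02,0,0,0,0,0,-0.06,0,0,0,0,0,-0.11,0,0,0,0,0,-0.17,0,0,0,0,0,-0.24,0,0,0,-0.1,0.1,-0.28,0,0,0,-0.1,0.1,-0.28,0,0,0]'

```text
t: 15.3
tool_pos: [0.4841, 0.0765, 0.28]
tool_rot: [-3.139, 0.121, -0.009]
contact_force: [0.4, -0.6, 0.1]
opening: 0.0462
grip_force: 0.0
```

```bash
cat > m2.py <<'E'
from h import *
import sys
o=ctrl.get_obs();print(o['t'],o['tool_pos'],o['tool_rot'],o['contact_force'],o['opening'])
im,W=cloud("wrist");cv2.imwrite(sys.argv[1],im)
a=np.radians(85.5)
e=np.array([np.cos(a),np.sin(a)]);f=np.array([np.sin(a),-np.cos(a)]);c=np.array([.5439,.0768])-.0003*f
L=W[...,:2]-c;ly=L@e;lx=L@f;Z=W[...,2];h=cv2.cvtColor(im,cv2.COLOR_BGR2HSV);H,S=h[...,0],h[...,1]
B=(abs(lx)<.04)&(ly>-.15)&(ly<.145)
def rp(n,m):
    if m.sum()>9:print(n,m.sum(),'lx',np.round(np.percentile(lx[m],[1,99]),4),'ly',np.round(np.percentile(ly[m],[1,99]),4),'z',np.round(np.median(Z[m]),4))
rp('orange',B&(Z>.068)&(Z<.085)&(H>5)&(H<18)&(S>150)&(abs(lx)<.03))
rp('green',B&(Z>.068)&(Z<.085)&(H>45)&(H<90)&(S>70)&(abs(lx)<.03))
rp('stop',B&(abs(lx)<.02)&(ly<.1)&(Z>.06)&(Z<.07)&(h[...,2]<90)&(S<120))
rp('pin',B&(abs(lx)<.012)&(abs(ly+.039)<.02)&(S>90)&(H>10)&(H<30)&(Z>.02)&(Z<.045))
rp('knob',B&(abs(lx)<.03)&(ly<-.05)&(Z>.055)&(Z<.08)&(S>120))
E
python3 m2.py pics/w6.png
```

```text
15.3 [0.48413072 0.07654788 0.27997649] [-3.13898596  0.12105708 -0.0086872 ] [ 0.40363261 -0.56218862  0.07286257] 0.04615521165346735
orange 2340 lx [-0.0264  0.0277] ly [0.0396 0.0723] z 0.0756
green 2610 lx [-0.0275  0.0276] ly [0.0983 0.1313] z 0.0755
stop 597 lx [-0.0198  0.0197] ly [0.0013 0.099 ] z 0.0654
pin 173 lx [-0.0062  0.0058] ly [-0.0451 -0.0326] z 0.0362
knob 297 lx [-0.0071  0.0067] ly [-0.1373 -0.124 ] z 0.0673
```

View pics/w6.png

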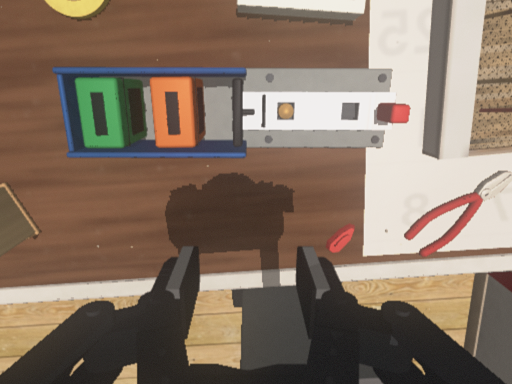

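Both cases stand in line: green at (97,112), orange at (172,112), with the stop plate (238,112), pin (286,111), second hole (350,111) and knob (395,113). Now to go over the pin with the fingers shut.

```bash
python3 - <<'E'
from h import *
a=np.radians(85.5);e=np.array([np.cos(a),np.sin(a)]);f=np.array([np.sin(a),-np.cos(a)]);c=np.array([.5439,.0768])-.0003*f
p=c-.0395*e;print(p)
for z in(.16,.125):print(rel((*p,z),down(a-np.pi)))
E
```

```text
[0.54050179 0.0374453 ]
(array([0.1021, 0.0532, 0.2013]), array([ 0.0012, -0.0026, -0.0004]))
(array([0.1019, 0.0531, 0.2597]), array([ 0.0012, -0.0026, -0.0004]))
```

apply_moves --rows '[0.05,0.03,0.04,0,0,0,0.1,0.053,0.1,0,0,0,0.102,0.053,0.17,0,0,0,0.102,0.053,0.23,0,0,0,0.102,0.053,0.255,0,0,0,0.102,0.053,0.255,0,0,0,0.102,0.053,0.255,0,0,0]' --grip 0

```text
t: 16.05
tool_pos: [0.544, 0.0407, 0.1255]
tool_rot: [-3.139, 0.123, -0.006]
contact_force: [0.8, 0.3, -0.9]
opening: -0.0001
grip_force: 0.0
```

```bash
python3 - <<'E'
from h import *
a=np.radians(85.5)
o=ctrl.get_obs();print(o['t'],o['contact_force'],o['opening'],rel((.5405,.0374,.1046),down(a-np.pi)))
E
python3 m2.py pics/w7.png
```

```text
16.05 [ 0.81351993  0.29613475 -0.8852583 ] -7.482493942682028e-05 (array([-0.0055,  0.0059,  0.0348]), array([-0.0004, -0.0024,  0.0003]))
16.05 [0.5439699  0.04069142 0.12547641] [-3.13875154  0.12258827 -0.00600266] [ 0.81351993  0.29613475 -0.8852583 ] -7.482493942682028e-05
orange 7329 lx [-0.0257  0.0281] ly [0.0387 0.0704] z 0.0756
stop 1875 lx [-0.009   0.0197] ly [-0.0483  0.0393] z 0.0654
pin 237 lx [-0.0021  0.0072] ly [-0.0459 -0.0328] z 0.0346
knob 1431 lx [-0.0071  0.0083] ly [-0.1381 -0.1233] z 0.067
```

View pics/w7.png

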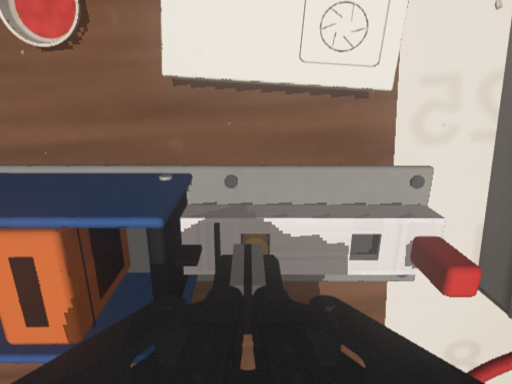

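Shut fingertips at (248,260) are about 16 mm along the tube and 22 mm across, a little off the pin (256,242). I'll correct, then press.

apply_moves --rows '[-0.005,0.007,0.005,0,0,0,-0.005,0.007,0.01,0,0,0,-0.005,0.007,0.01,0,0,0,-0.005,0.007,0.01,0,0,0]'

```text
t: 16.5
tool_pos: [0.5397, 0.0366, 0.1179]
tool_rot: [-3.139, 0.123, -0.003]
contact_force: [-0.8, -0.1, -0.3]
opening: -0.0002
grip_force: 0.0
```

```bash
python3 - <<'E'
from h import *
a=np.radians(85.5)
o=ctrl.get_obs();print(o['t'],o['tool_pos'],o['contact_force'],rel((.5403,.036,.1046),down(a-np.pi)))
E
```

```text
16.5 [0.53970661 0.03662751 0.11791715] [-0.80066893 -0.13520365 -0.25579548] (array([0.001 , 0.001 , 0.0222]), array([-0.0004, -0.0011,  0.0001]))
```

apply_moves --rows '[0.001,0.001,0.008,0,0,0,0.001,0.001,0.015,0,0,0,0.001,0.001,0.02,0,0,0,0.001,0.001,0.023,0,0,0,0.001,0.001,0.023,0,0,0,0.001,0.001,0.023,0,0,0]'

```text
t: 17.1
tool_pos: [0.5407, 0.0359, 0.1044]
tool_rot: [-3.139, 0.123, -0.003]
contact_force: [0.3, -0.5, 4.5]
opening: 0.0001
grip_force: 2.5
```

apply_moves --rows '[0,0,0.001,0,0,0,0,0,0.002,0,0,0,0,0,0.002,0,0,0,0,0,0.002,0,0,0]'

```text
t: 17.5
tool_pos: [0.5408, 0.0359, 0.1041]
tool_rot: [-3.139, 0.123, -0.003]
contact_force: [-3.3, -1.3, 10.1]
opening: 0.0001
grip_force: 5.1
```

apply_moves --rows '[0,-0.002,0.0006,0,0,0,0,-0.006,0.0006,0,0,0,0,-0.011,0.0006,0,0,0,0,-0.016,0.0006,0,0,0,0,-0.021,0.0006,0,0,0,0,-0.021,0.0006,0,0,0]'

```text
t: 18.1
tool_pos: [0.542, 0.0489, 0.1041]
tool_rot: [-3.138, 0.123, -0.004]
contact_force: [-4.1, 0.7, 10.6]
opening: -0.0001
grip_force: 5.7
```

```bash
python3 m2.py pics/w8.png
```

```text
18.1 [0.54199767 0.04893693 0.1040554 ] [-3.13833057  0.12253088 -0.00383137] [-4.09231186  0.72374487 10.59750119] -0.00013279469474110196
orange 6409 lx [-0.0241  0.0282] ly [0.0387 0.0648] z 0.0755
stop 2421 lx [-0.0104  0.0196] ly [-0.039   0.0394] z 0.0655
knob 2456 lx [-0.0067  0.0084] ly [-0.1245 -0.1098] z 0.0662
```

The tube rode over the pin and has moved about 13 mm. Continue the drag.

apply_moves --rows '[0,-0.004,0,0,0,0,0,-0.01,0,0,0,0,0,-0.016,0,0,0,0,0,-0.022,0,0,0,0,0,-0.028,0,0,0,0,0,-0.034,0,0,0,0,0,-0.04,0,0,0,0,0,-0.046,0,0,0,0,0,-0.05,0,0,0,0,0,-0.05,0,0,0,0]'

```text
t: 19.15
tool_pos: [0.5443, 0.0784, 0.104]
tool_rot: [3.139, -0.122, 0.004]
contact_force: [-4.4, -2.2, 11.4]
opening: 0.0002
grip_force: 5.7
```

```bash
python3 m2.py pics/w9.png
```

```text
19.15 [0.54433837 0.07838923 0.10402261] [ 3.13884367 -0.12219862  0.00372424] [-4.43521584 -2.18425677 11.42981842] 0.00015561351815699797
orange 8118 lx [-0.0174  0.0284] ly [0.0508 0.0838] z 0.0756
green 184 lx [-0.0273 -0.0116] ly [0.0973 0.0996] z 0.0695
stop 3103 lx [-0.0192  0.0196] ly [-0.0092  0.0992] z 0.0654
knob 2476 lx [-0.007   0.0085] ly [-0.0951 -0.0803] z 0.0661
```

apply_moves --rows '[0,-0.004,0,0,0,0,0,-0.009,0,0,0,0,0,-0.014,0,0,0,0,0,-0.019,0,0,0,0,0,-0.023,0,0,0,0,0,-0.026,0,0,0,0,0,-0.0285,0,0,0,0,0,-0.0285,0,0,0,0,0,-0.0285,0,0,0,0]'

```text
t: 20.1
tool_pos: [0.5457, 0.0956, 0.104]
tool_rot: [-3.139, 0.123, -0.004]
contact_force: [-3.8, -1.5, 11.0]
opening: 0.0
grip_force: 5.5
```

```bash
python3 m2.py pics/w10.png; python3 - <<'E'
import cv2;im=cv2.imread('pics/w10.png');cv2.imwrite('pics/w10c.png',im)
E
```

```text
20.1 [0.5456793  0.09556332 0.10401787] [-3.13885905  0.12269011 -0.00391413] [-3.82908039 -1.53884774 10.99614059] 6.026020181414106e-06
orange 8141 lx [-0.0176  0.0284] ly [0.0681 0.1013] z 0.0756
green 2118 lx [-0.0263  0.0266] ly [0.1022 0.1126] z 0.0754
stop 2307 lx [-0.0091  0.0197] ly [0.0074 0.0676] z 0.0656
pin 642 lx [-0.0065  0.0071] ly [-0.0454 -0.0326] z 0.036
knob 2488 lx [-0.0069  0.0085] ly [-0.0778 -0.063 ] z 0.066
```

View pics/w10.png

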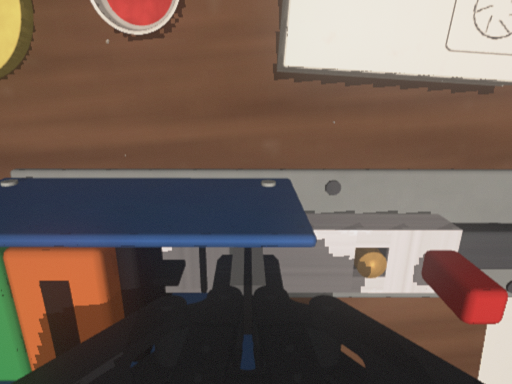

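The pin shows up in the second hole at (371,263), and the tube has travelled 60 mm. I'll lift clear and check.

apply_moves --rows '[0,0,-0.02,0,0,0,0,0,-0.08,0,0,0,0,0,-0.15,0,0,0,0,0,-0.23,0,0,0,-0.08,0,-0.3,0,0,0,-0.12,0,-0.32,0,0,0,-0.12,0,-0.32,0,0,0,-0.12,0,-0.32,0,0,0]'

```text
t: 20.95
tool_pos: [0.4726, 0.1012, 0.2947]
tool_rot: [-3.138, 0.122, -0.005]
contact_force: [0.6, -0.5, 0.2]
opening: 0.0004
grip_force: 0.0
```

```bash
python3 m2.py pics/w11.png
```

```text
20.95 [0.47255717 0.10124846 0.29467187] [-3.13846305  0.12236778 -0.00471493] [ 0.63005565 -0.49373401  0.2384776 ] 0.0003631111116558688
orange 2212 lx [-0.0265  0.0279] ly [0.069  0.1016] z 0.0756
green 2244 lx [-0.0274  0.0271] ly [0.1031 0.1353] z 0.0756
stop 338 lx [-0.0196  0.0193] ly [0.0603 0.0684] z 0.0653
pin 170 lx [-0.0062  0.0056] ly [-0.0454 -0.0329] z 0.0363
knob 303 lx [-0.0074  0.0066] ly [-0.0784 -0.064 ] z 0.0673
```

View pics/w11.png

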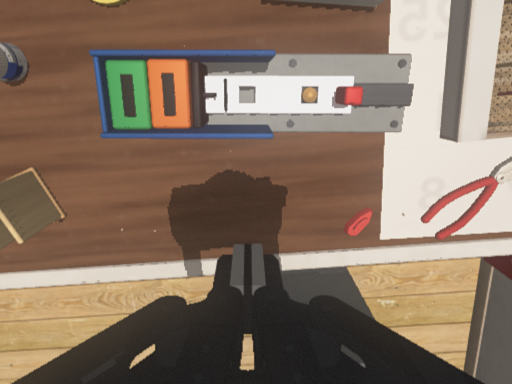

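The green (128,95) and orange (170,95) cases stand in a snug row against the stop plate (198,95). The pin is up at (310,95), and the other things are unmoved.

```bash
python3 -c "
from station import ctrl
print(ctrl.finish_job())"
```

```text
the job is handed in; nothing more can be done
None
```

The job is handed in at about 21 s: the orange case stands upright beside the green one in the tray, and the stop has slid 60 mm with the pin up in the second hole, holding both cases in a snug row.

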